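# Refit the handpiece carrier to the care unit and lock it

## Robot

A 6-joint arm with a two-finger parallel gripper is mounted at the origin on a cart in front of the work surface, level with it; the furniture and walls round the work are solid. World frame = base frame: x ahead of the robot, y to its left, z up, the work surface at z = 0. Lengths are in m, angles in rad, forces in N, time in s.
With the tool pointing down it reaches from about 0.3 to 0.825 m from the base axis. Payload 5.4 kg.
Tool frame: the origin (TCP) lies at the very end of the fingers, on their centre line; the grasp point (between the pads) lies 19 mm behind it; z points along the fingers, y is the line along which they close (so a half turn about z gives the same grasp; the last joint's range is limited). The gripper opens to 92 mm and grips with 3 to 60 N. Pads are 20 mm wide; open, the fingers measure 128 mm over their backs; the gripper's body (75 mm by 189 mm) begins 69 mm behind the grasp point.
Start: joints at [-1.541, 0.158, 1.597, -0, 1.386, -0.21], TCP at [0.137, -0.559, 0.215] pointing down, gripper open.
Joint ranges: [-2.91, 2.91], [-0.94, 2.29], [0.18, 2.7], [-1.29, 4.43], [0.17, 2.64], [-3, 3]. Speed limits (rad/s): [2.57, 2.57, 3.14, 3.14, 3.14, 3.14].

## Interface

Orientations are given as a rotation vector (axis times angle).
In Python, from workcell import bot gives the robot as it stands. Calls block until the motion is done:
- bot.goto(position, orientation): joint-space move of the TCP to a pose.
- bot.line_to(position, rot=None, max_speed=0.15): straight line of the TCP; rot=None keeps the orientation; max_speed is the mean speed in m/s.
- bot.set_joints(angles): joint-space move.
- bot.set_gripper(opening, newtons=None): opening from 0.0 (shut) to 1.0 (fully open); newtons is the grip in N (None keeps the last); returns when the fingers have stopped.
- bot.hold(seconds).
- bot.inverse_kinematics(position, orientation): joint angles nearest the present ones, or None.
- bot.read_camera(name): name is "scene" or "top" or "wrist"; returns a dict with "pixels" (420x560x3 uint8, blue, green, red), "fx", "fy", "cx", "cy" (pixels), "k1" (the pictures are not rectified: a ray, as slopes to the right and down, at radius r is drawn at 1 + k1 r^2 times it, then the intrinsics apply), "R" (3x3) and "t" (3): a world point X has camera coordinates R X + t. Camera axes: x right, y down, z forward; pixel columns grow to the right and rows downward; lengths in m; the calibration is good to about 2 mm. A picture is of the moment at which its call begins. There is no depth.
A pose or a line that the arm cannot do raises bot.MotionError and nothing moves.
- bot.job_done(): hands the job in; it is judged then, once.
Readings, each from a call of its own:
- bot.current_clock(): time.
- bot.current_joints(): joint angles.
- bot.current_joint_vel(): joint speeds.
- bot.current_effort(): joint torques, N m.
- bot.current_ee_pos(): TCP position.
- bot.current_tool_rot(): TCP orientation.
- bot.current_contact_force(): force on the tool from outside, world axes, zero at the start.
- bot.current_ft_torque(): the same for the moment, N m.
- bot.current_opening(): opening from 0.0 (shut) to 1.0 (fully open).
- bot.current_grip_force(): force on a finger pad.
Only numpy, scipy, OpenCV 4.12 (cv2) and the standard library are available. Lean on these libraries where they do the work, as an engineer would, in place of code of your own. Each camera call takes 0.05 s, during which the arm holds its last target. There are 200 camera calls.

## Task

Put the washed handpiece carrier back on the handpiece care unit: lift it by its black handle, lower it gently over the unit's round pin and diamond pin with its blue end at the blue mark, and work it about until it drops flat on the deck on both pins. Then swing the red-knobbed lock lever all the way round so that its toe lies over the carrier's edge, and leave the other things alone.

Things in the scene. Friction and masses are not known exactly. Their poses are not given: they have to be found in the camera images.
- carrier: Handpiece carrier, loose, 0.3 to 0.65 kg: aluminium plate 96 (x) x 150 (y) x 10 (z) mm lying flat on the sink worktop (5 mm above the table), holes at y = +-55 mm, a blue strip along its +y end. Origin: centre of its underside, z up. Four brass nipples 16 mm tall stand at x = +-32, y = +-30 mm; two 10 mm steel posts at y = +-31 mm carry the black handle.
- carrier_grip (a point): Centre of the carrier's black handle, over the plate's middle, 60 mm above its underside: a flat-sided bar along the carrier's y, 86 mm long, 16 mm wide (x), 24 mm high (48 to 72 mm above the underside). Pinch it across the carrier's x.
- round_hole (a point): Centre, at the underside, of the carrier's 18.5 mm through hole for the round pin (carrier x = 0, y = +55 mm), at the blue end.
- diamond_hole (a point): Centre, at the underside, of the carrier's 14.5 mm through hole for the diamond pin (carrier x = 0, y = -55 mm).
- care_unit: Care unit, fixed: white machine, deck top 45 mm above the table (x -95 to +118, y +-125 mm), then a sloped hood 170 mm tall with a dark display. Origin on the table under the middle of the carrier's place; x to the hood, y left seen from the front. Blue mark on the deck at y = +85 mm. A seated carrier has this body's x, y and yaw, its underside 45 mm above this origin.
- round_pin (a point): Foot of the round pin at the deck's top: 16 mm thick, straight for 10 mm, then a tapered nose; 20 mm tall, tip 7 mm wide.
- diamond_pin (a point): Foot of the diamond pin at the deck's top: 12 mm across x, relieved to 9 mm along y, straight for 8 mm, then tapered; 15 mm tall, tip about 4 mm wide.
- lock_lever (a joint): Lock lever in front of the carrier's place, turning about an upright axis, rad. 0 = locked at its stop, toe along the unit's +x over the carrier's front edge; grows clockwise from above to 1.6 = open, toe to -y. Stays where left; about 1 N at the knob moves it. Toe 46 mm long, underside 12 mm above the deck (2 mm over a seated carrier): it cannot pass over a carrier that sits high.
- lever_pivot (a point): Axis of the lock lever, 61 mm above the table (care unit x = -76, y = 0 mm).
- lever_knob (a point): Middle of the lever's upright red knob, 13 to 19 mm thick, top 105 mm above the table (lever arm's top 65 mm), 70 mm from the lever's axis. Seen from above it lies at 3.93 rad - joint value, anticlockwise from the unit's +x: front left when open, front right when locked.
- swab_tub: White tub with a teal lid, 68 mm thick, 75 mm tall; leave alone. Origin at its underside.
- timer: White kitchen timer, 52 x 68 x 66 mm, at the back left of the unit; leave alone. Origin at its underside.
- brush: Purple nail brush, 86 mm long, by the sink; leave alone. Origin at its underside.

How it is judged:
On the way, in this order (a step that is already met when the one before it is completed fails the run):
1. the carrier lies flat on the deck, over both pins (horizontal distance between round_hole and round_pin below 0.004 m and horizontal distance between diamond_hole and diamond_pin below 0.004 m and z of round_hole in the frame of round_pin below 0.002 m and z of diamond_hole in the frame of diamond_pin below 0.002 m and angle between carrier's own z axis and vertical below 0.03 rad), for 0.2 s.
2. the lock lever is swung home, its toe over the carrier's edge (value of joint lock_lever below 0.12 rad), for 0.2 s.
At the end, for the whole second after the job is handed in: The carrier lies flat on the deck (within 2 mm and 0.03 rad) with its round hole over the round pin and its diamond hole over the diamond pin (each within 4 mm), at rest, and the lock lever is within 0.12 rad of its locked stop (all of step 1 and value of joint lock_lever below 0.12 rad and linear speed of carrier below 0.02 m/s); the robot touches nothing.
It fails at once if the carrier is dropped onto the pins (over 0.35 m/s on them) (linear speed of carrier above 0.35 m/s and horizontal distance between round_hole and round_pin below 0.02 m and z of round_hole in the frame of round_pin below 0.025 m).
It fails at once if the carrier is driven hard onto the unit (over 100 N) (contact force between carrier and care_unit above 100 N).
It fails at once if the carrier is tipped over (angle between carrier's own z axis and vertical above 0.7 rad).
It fails at once if another thing is disturbed (distance of any of swab_tub, timer, brush from where it was at the start of the episode above 0.03 m).
It also fails if it takes over 54 s, if anything falls off the work surface, if the arm or the gripper's body presses on something with over 40 N, if the wrist force passes 120 N, or if a joint passes its speed limit or range.

## Working session

There is one attempt and no reset: what is moved stays moved. The work goes in short steps, each a Python script; the robot and the scene stay as the last script left them, time stands still between calls to the robot, and variables do not carry over. Pictures are saved under pics/ and viewed, at most 10 in all, crops included, and the job is handed in when it is done.

```bash
mkdir -p pics; ls
cat > h.py <<'E'
import numpy as np, cv2
from workcell import bot
from scipy.spatial.transform import Rotation as Rn
def snap(cam,name):
    c=bot.read_camera(cam); cv2.imwrite(f'pics/{name}.png',c['pixels'])
    np.savez(f'pics/{name}.npz',**{k:np.array(v) for k,v in c.items()}); return c
def load(name): return dict(np.load(f'pics/{name}.npz'))
def ray(c,u,v):
    d=np.array([(u-c['cx'])/c['fx'],(v-c['cy'])/c['fy']]); s=d.copy()
    for _ in range(20): s=d/(1+c['k1']*(s@s))
    R=np.array(c['R']); o=-R.T@np.array(c['t']); w=R.T@np.array([*s,1]); return o,w/np.linalg.norm(w)
def onz(c,u,v,z):
    o,w=ray(c,u,v); return o+w*(z-o[2])/w[2]
def tri(obs):
    A=np.zeros((3,3));b=np.zeros(3)
    for c,u,v in obs:
        o,w=ray(c,u,v);P=np.eye(3)-np.outer(w,w);A+=P;b+=P@o
    X=np.linalg.solve(A,b)
    return X,[np.linalg.norm(np.cross(ray(c,u,v)[1],X-ray(c,u,v)[0])) for c,u,v in obs]
def proj(c,X):
    p=np.array(c['R'])@np.array(X)+np.array(c['t']); s=p[:2]/p[2]; s=s*(1+c['k1']*(s@s))
    return c['fx']*s[0]+c['cx'],c['fy']*s[1]+c['cy']
def down(a):  # tool z down, tool x at heading a
    x=np.array([np.cos(a),np.sin(a),0]);z=np.array([0,0,-1.]);return Rn.from_matrix(np.c_[x,np.cross(z,x),z]).as_rotvec()
E
python3 - <<'E'
from h import *
a=snap('scene','s0');b=snap('top','t0');w=snap('wrist','w0')
cv2.imwrite('pics/st.png',cv2.resize(np.hstack([a['pixels'],b['pixels']]),(800,300)))
for c in (a,b,w): print(c['fx'],c['cx'],c['cy'],c['k1'],-np.array(c['R']).T@c['t'],np.array(c['R'])[2])
print(bot.current_tool_rot(),bot.current_clock())
E
```

```text
pics
408.62981239143517 280.451948620251 206.54378706525767 -0.1146247527069131 [-0.44677798  0.72364928  0.89075345] [ 0.69843031 -0.48667079 -0.52473483]
528.7735695727679 274.3224532861305 212.38672300825476 0.053905587235871535 [ 0.45133176 -0.01462738  1.83511606] [ 0.09896393  0.00296704 -0.9950866 ]
325.5155874979282 280.9287468310047 213.85307822506988 0.009056619290215534 [ 0.20059826 -0.54408665  0.38523801] [-0.22769275 -0.05343129 -0.97226597]
[-3.11766035e+00 -3.75604667e-01 -1.52552187e-04] 0.15
```

View pics/t0.png

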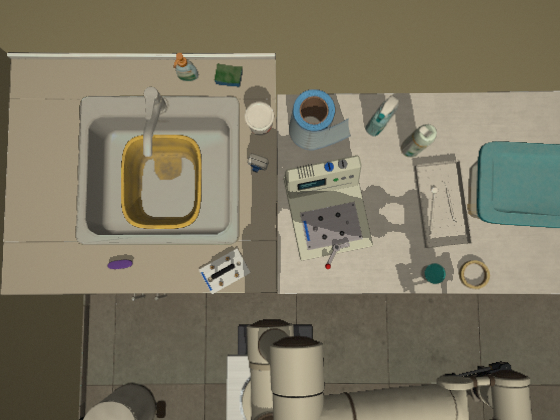

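View pics/s0.png

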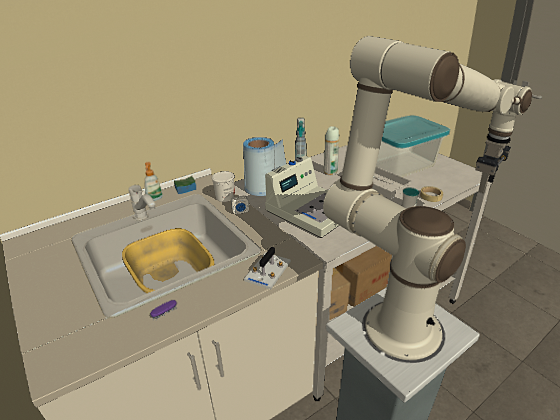

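The top view shows the carrier at about (223,270), the care unit deck at (330,225) and the red knob at (328,266). The brush is at (120,264), the timer at (258,162) and a white tub at (259,117). I'll take rough positions from these and look closer with the wrist camera.

Run:
```python
from h import *
t=load('t0')
for n,u,v,z in [('carrier',223,271,.06),('deck',330,227,.045),('knob',328,266,.1)]: print(n,onz(t,u,v,z).round(3))
c=onz(t,223,271,.06);d=onz(t,330,227,.045)
cam_off=np.array([-0.0,0,0])
w=load('w0');o=-w['R'].T@w['t'];T=Rn.from_rotvec(bot.current_tool_rot()).as_matrix()
print('cam in tool',T.T@(o-bot.current_ee_pos()),'axis',T.T@w['R'][2], 'imgx',T.T@w['R'][0])
for n,p,a in [('c',c,0),('d',d,0)]:
  for h in (.25,.3,.35):
   for a in (0,.5,-.5,1.57,-1.57): 
    q=bot.inverse_kinematics([p[0]-.05,p[1],h],down(a)); print(n,h,a,None if q is None else np.round(q,2))
```

```text
carrier [0.432 0.162 0.06 ]
deck [ 0.579 -0.198  0.045]
knob [ 0.448 -0.184  0.1  ]
cam in tool [ 0.06560404  0.00139661 -0.17135232] axis [-2.34123025e-01 -8.47358592e-04  9.72206609e-01] imgx [1.41929774e-04 9.99999580e-01 9.05761445e-04]
c 0.25 0 [ 0.11 -0.3   1.96 -0.    1.48  1.68]
c 0.25 0.5 [ 0.11 -0.3   1.96 -0.    1.48  1.18]
c 0.25 -0.5 [ 0.11 -0.3   1.96 -0.    1.48  2.18]
c 0.25 1.57 [ 0.11 -0.3   1.96  0.    1.48  0.11]
c 0.25 -1.57 None
c 0.3 0 [ 0.11 -0.32  1.88 -0.    1.58  1.68]
c 0.3 0.5 [ 0.11 -0.32  1.88 -0.    1.58  1.18]
c 0.3 -0.5 [ 0.11 -0.32  1.88 -0.    1.58  2.18]
c 0.3 1.57 [ 0.11 -0.32  1.88  0.    1.58  0.11]
c 0.3 -1.57 None
c 0.35 0 [ 0.11 -0.33  1.79 -0.    1.68  1.68]
c 0.35 0.5 [ 0.11 -0.33  1.79 -0.    1.68  1.18]
c 0.35 -0.5 [ 0.11 -0.33  1.79 -0.    1.68  2.18]
c 0.35 1.57 [ 0.11 -0.33  1.79  0.    1.68  0.11]
c 0.35 -1.57 None
d 0.25 0 [-0.57  0.11  1.58 -0.    1.45  1.  ]
d 0.25 0.5 [-0.57  0.11  1.58 -0.    1.45  0.5 ]
d 0.25 -0.5 [-0.57  0.11  1.58 -0.    1.45  1.5 ]
d 0.25 1.57 [-0.57  0.11  1.58  0.    1.45 -0.57]
d 0.25 -1.57 [-0.57  0.11  1.58  0.    1.45  2.57]
d 0.3 0 [-0.57  0.09  1.51 -0.    1.55  1.  ]
d 0.3 0.5 [-0.57  0.09  1.51 -0.    1.55  0.5 ]
d 0.3 -0.5 [-0.57  0.09  1.51 -0.    1.55  1.5 ]
d 0.3 1.57 [-0.57  0.09  1.51  0.    1.55 -0.57]
d 0.3 -1.57 [-0.57  0.09  1.51  0.    1.55  2.57]
d 0.35 0 [-0.57  0.08  1.42 -0.    1.64  1.  ]
d 0.35 0.5 [-0.57  0.08  1.42 -0.    1.64  0.5 ]
d 0.35 -0.5 [-0.57  0.08  1.42 -0.    1.64  1.5 ]
d 0.35 1.57 [-0.57  0.08  1.42  0.    1.64 -0.57]
d 0.35 -1.57 [-0.57  0.08  1.42  0.    1.64  2.57]
```

Run:
```python
from h import *
t=load('t0')['pixels']; s=load('s0')['pixels']
A=cv2.resize(t[150:300,190:390],(800,600),interpolation=cv2.INTER_CUBIC); cv2.imwrite('pics/tc.png',A)
```

```text
(no output)
```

View pics/tc.png

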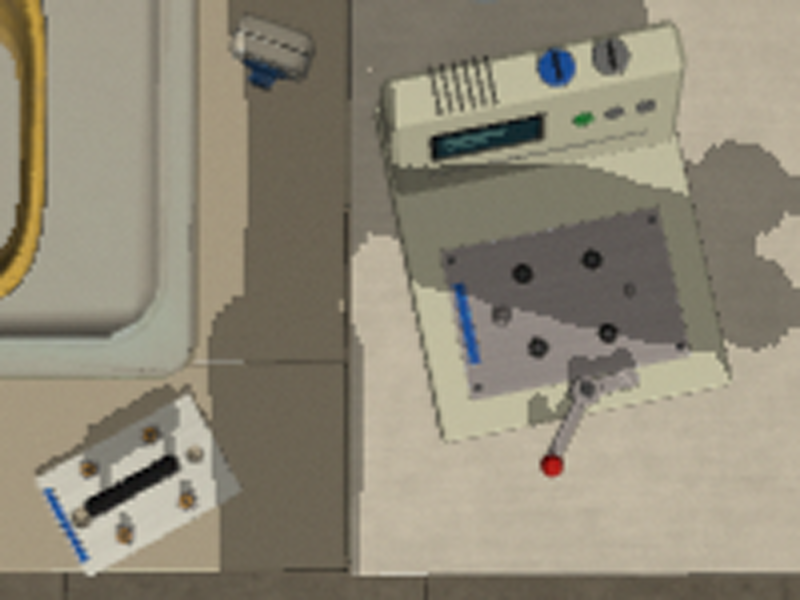

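The enlarged top view shows the unit at yaw about 0.2. The pins are at crop (500,314) and (630,290), the lever pivot at (586,388) and the knob at (552,465). The carrier lies at yaw about 0.5 with its blue end lower left. Next I'll take two wrist views of each.

```bash
python3 - <<'E'
from h import *
for n,p,a in [('u1',(.56,-.25,.25),1.77),('u2',(.56,-.13,.25),1.77),('c1',(.44,.12,.25),2.06),('c2',(.43,.24,.25),2.06)]:
    try: bot.goto(p,down(a))
    except bot.MotionError as e: print(n,e); continue
    snap('wrist',n); print(n,bot.current_clock())
E
python3 - <<'E'
from h import *
I=[load(n)['pixels'] for n in ('u1','u2','c1','c2')]
M=np.vstack([np.hstack(I[:2]),np.hstack(I[2:])]); cv2.imwrite('pics/m.png',cv2.resize(M,(800,600),interpolation=cv2.INTER_AREA))
E
```

```text
u1 2.1
u2 2.7
c1 3.825
c2 4.425
```

View pics/m.png

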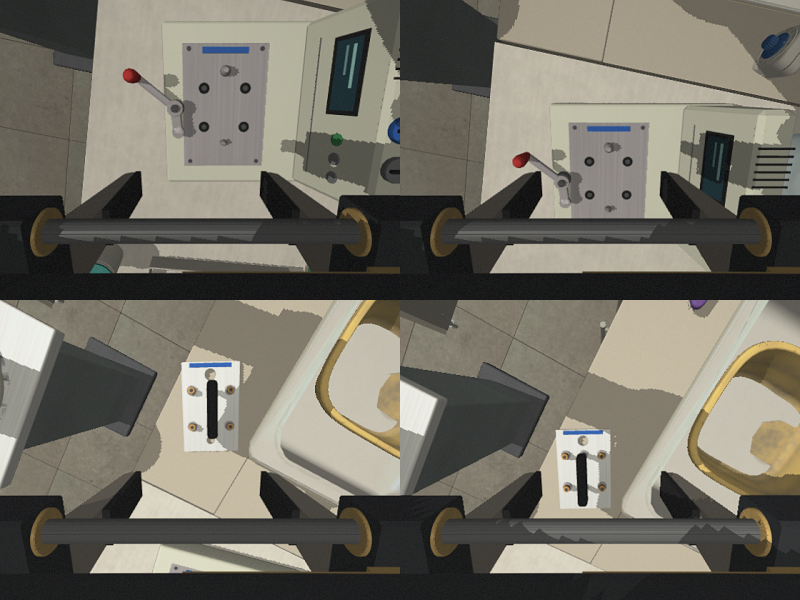

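The montage shows the unit clearly in the top two views and the carrier in the bottom two. The pins are near (225,71) and (224,142) in u1, and the handle is at (211,408) in c1. I'll enlarge these parts.

Run:
```python
from h import *
def cr(n,x,y,w,h,s): return cv2.resize(load(n)['pixels'][y:y+h,x:x+w],(400,600),interpolation=cv2.INTER_CUBIC)
cv2.imwrite('pics/uu.png',np.hstack([cr('u1',250,50,133.33.__int__(),200,3),cr('u2',228,150,133,200,3)]))
cv2.imwrite('pics/cc.png',np.hstack([cr('c1',246,76,100,150,4),cr('c2',207,170,100,150,4)]))
```

```text
(no output)
```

View pics/uu.png

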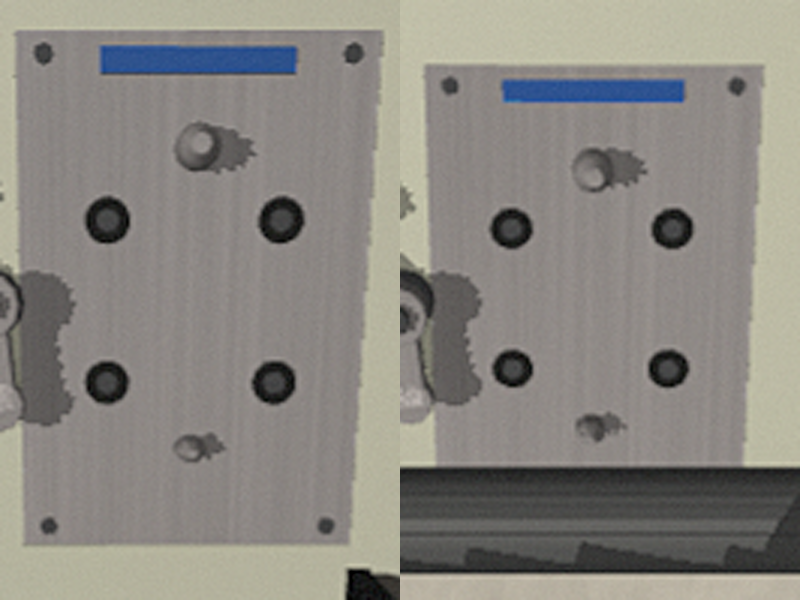

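View pics/cc.png

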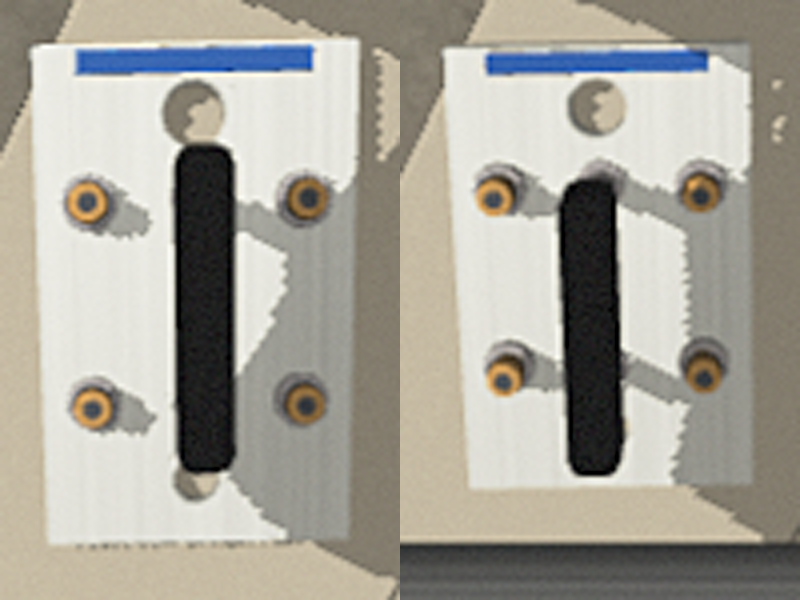

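uu shows the four sockets, the corner screws and both pins (round at (198,145)/(594,170), diamond at (189,447)/(590,427)). cc shows the nipple tops, the handle top and the round hole (193,112)/(597,108). I'll triangulate these now.

Run:
```python
from h import *
def px(n,x0,y0,s,L): return [(load(n),x0+(U+.5)/s-.5,y0+(V+.5)/3*1-.5) if s<3.5 else (load(n),x0+(U+.5)/4-.5,y0+(V+.5)/4-.5) for U,V in L]
def T(A,B): return [tri([a,b]) for a,b in zip(A,B)]
u1=px('u1',250,50,3.0075,[(107,220),(281,220),(107,382),(273,382),(43,53),(354,53),(204,142),(190,448)])
u2=px('u2',228,150,3.0075,[(111,229),(272,229),(113,369),(268,369),(50,86),(337,86),(197,169),(189,428)])
r=T(u1,u2)
for X,e in r: print(X.round(4),np.round(e,4))
S=np.array([x for x,_ in r])
P=S[:4]; c=P.mean(0); y=(P[0]+P[1]-P[2]-P[3])/2; x=(P[1]+P[3]-P[0]-P[2])/2
print('sock c',c,'yaw',np.arctan2(x[1],x[0]),np.arctan2(-y[0],y[1]),np.linalg.norm(x),np.linalg.norm(y))
y=S[6]-S[7];print('pins mid',(S[6]+S[7])/2,np.arctan2(-y[0],y[1]),np.linalg.norm(y))
# single view at known heights
for n,u in (('u1',u1),('u2',u2)):
    Q=np.array([onz(*o,.045) for o in u[:4]]);q=Q.mean(0);y=(Q[0]+Q[1]-Q[2]-Q[3])/2;print(n,q,np.arctan2(-y[0],y[1]),np.linalg.norm(y))
    a=onz(*u[6],.065);b=onz(*u[7],.06);y=a-b;print('  tips',(a+b)/2,np.arctan2(-y[0],y[1]),np.linalg.norm(y))
c1=px('c1',246,76,4,[(87,202),(307,197),(92,409),(304,403),(205,308),(193,112)])
c2=px('c2',207,170,4,[(95,196),(302,192),(104,378),(304,373),(191,328),(197,108)])
r=T(c1,c2)
print('carrier')
for X,e in r: print(X.round(4),np.round(e,4))
P=np.array([x for x,_ in r])
c=P[:4].mean(0); y=(P[0]+P[1]-P[2]-P[3])/2; x=(P[1]+P[3]-P[0]-P[2])/2
yaw=np.arctan2(-y[0],y[1])
print('nip c',c,'yaw',np.arctan2(x[1],x[0]),yaw,np.linalg.norm(x),np.linalg.norm(y))
print('hole-based',P[5]-.055*np.array([-np.sin(yaw),np.cos(yaw),0]))
for n,u in (('c1',c1),('c2',c2)):
    Q=np.array([onz(*o,.031) for o in u[:4]]);y=(Q[0]+Q[1]-Q[2]-Q[3])/2;print(n,Q.mean(0),np.arctan2(-y[0],y[1]),'handle',onz(*u[4],.077))
# knob from montage
k1=(load('u1'),130*1.4,75*1.4);k2=(load('u2'),120*1.4,160*1.4);print('knob',tri([k1,k2]))
```

```text
[ 0.5492 -0.174   0.0478] [0. 0.]
[ 0.6118 -0.1614  0.0474] [0. 0.]
[ 0.5611 -0.2325  0.0479] [0.0001 0.0001]
[ 0.6235 -0.2201  0.0473] [0.0002 0.0002]
[ 0.5156 -0.1227  0.048 ] [0.0001 0.0001]
[ 0.6235 -0.101   0.0471] [0. 0.]
[ 0.5771 -0.1416  0.0565] [0.0002 0.0002]
[ 0.5971 -0.2509  0.0507] [0.0003 0.0003]
sock c [ 0.58638028 -0.19701971  0.04759933] yaw 0.19677044710444577 0.19842423998634814 0.06374762000868608 0.0597780517392012
pins mid [ 0.58707518 -0.19626303  0.05356475] 0.18094444341267485 0.11122796998607629
u1 [ 0.58656004 -0.19708405  0.045     ] 0.19625470258374753 0.06016784448623265
  tips [ 0.58634327 -0.19602354  0.0625    ] 0.1807536958937171 0.10848495070550274
u2 [ 0.58669414 -0.19792872  0.045     ] 0.20025572730930793 0.060223864371864055
  tips [ 0.58586955 -0.19307417  0.0625    ] 0.1802709616526974 0.10823554641184316
carrier
[0.3918 0.1775 0.0278] [0. 0.]
[0.4481 0.2089 0.0272] [0.0002 0.0002]
[0.421  0.1245 0.0281] [0. 0.]
[0.477  0.1561 0.0275] [0.0002 0.0002]
[0.4341 0.1678 0.0691] [0. 0.]
[0.4073 0.215  0.0166] [0.0002 0.0002]
nip c [0.43448448 0.1667464  0.02765759] yaw 0.5112361149508232 0.5021623062720452 0.06438754541507388 0.06031618511060674
hole-based [0.43377944 0.16682277 0.01656353]
c1 [0.4341726 0.1667903 0.031    ] 0.5028368520370218 handle [0.43356575 0.16798626 0.077     ]
c2 [0.43427979 0.16782893 0.031     ] 0.5012168572365115 handle [0.43334116 0.17069732 0.077     ]
knob (array([ 0.44919501, -0.178954  ,  0.09328035]), [np.float64(0.0005580302786745727), np.float64(0.0005580302786745786)])
```

Unit: (0.5865, -0.1972), yaw 0.197. Carrier: (0.434, 0.167), yaw 0.503. The heights agree with the text to within a few mm, so I'll grasp the handle now.

Run:
```python
from h import *
a=.503+np.pi/2
bot.goto((.4342,.1675,.16),down(a))
f0=np.array(bot.current_contact_force())
bot.line_to((.4342,.1675,.048),max_speed=.1)
print('f',np.array(bot.current_contact_force())-f0)
bot.set_gripper(0.0,45)
print(bot.current_opening()*92,bot.current_grip_force(),bot.current_ee_pos(),bot.current_contact_force())
bot.line_to((.4342,.1675,.1),max_speed=.08)
bot.hold(.3)
print('lift',bot.current_contact_force(),bot.current_ft_torque(),bot.current_opening()*92,bot.current_clock())
c=snap('wrist','g1'); snap('scene','sg1')
bot.line_to((.4342,.1675,.19),max_speed=.15)
bot.goto((.5865,-.1972,.19),down(.197+np.pi/2)); bot.hold(.2)
snap('wrist','g2'); snap('scene','sg2'); print(bot.current_clock(),bot.current_ee_pos())
cv2.imwrite('pics/gg.png',np.vstack([cv2.resize(c['pixels'][0:300,120:440],(0,0),fx=1,fy=1)]))
A=load('g2')['pixels'];B=load('sg2')['pixels']
cv2.imwrite('pics/g2m.png',np.hstack([cv2.resize(A[0:300,180:380],(400,600)),cv2.resize(B[160:310,260:360],(400,600))]))
```

```text
f [-1.98878496 -0.98603514 -0.08279744]
15.847909523808406 44.99852478504181 [0.43424782 0.16751569 0.04799248] [-0.05285379  0.29072208 -0.14620257]
lift [-0.60676369 -0.14158936 -6.21900368] [ 0.01333913 -0.13270876  0.02120127] 15.624299325229758 8.4583
11.075 [ 0.5866251  -0.19644279  0.19018212]
```

View pics/g2m.png

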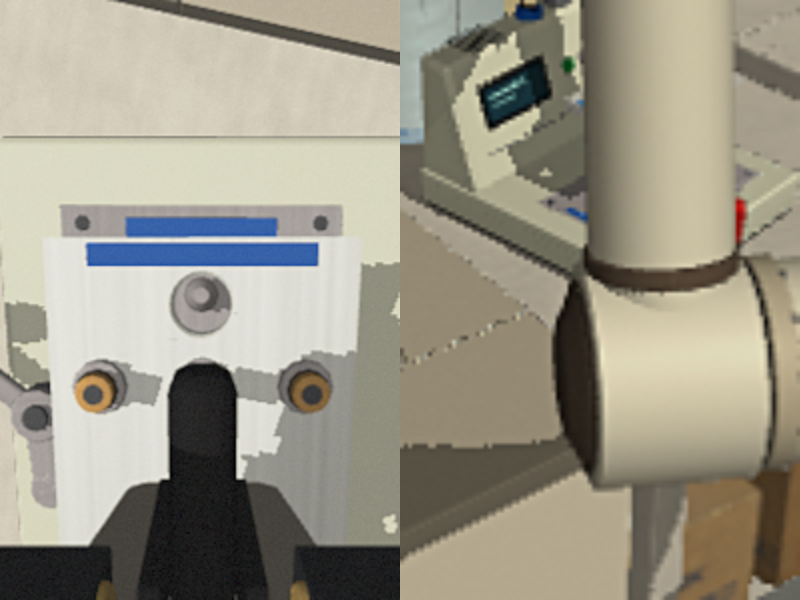

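The wrist view shows the carrier held straight, with the blue end at the blue mark and the round pin's tip seen through the round hole (hole at crop (201,302), tip at (204,293)). I'll work out the in-hand offset from the hole and nipples.

Run:
```python
from h import *
g=load('g2');p=np.array([0.5866251,-0.19644279]);yw=.197
ex=np.array([np.cos(yw),np.sin(yw)]);ey=np.array([-ex[1],ex[0]])
f=lambda U,V:(180+(U+.5)/2-.5,(V+.5)/2-.5)
def rel(U,V,z,o=p): X=onz(g,*f(U,V),z)[:2]-o; return (X@ex*1e3).round(1),(X@ey*1e3).round(1)
print('hole (0,55)',rel(201,302,.157)); print('nip L,R (-32,30),(32,30)',rel(95,394,.173),rel(312,394,.173))
c=np.array([.5865,-.1972]); 
print('pin tip rel unit (0,55)',rel(204,293,.065,c)); print('screws', rel(83,223,.045,c),rel(320,223,.045,c)); print('mark ends y85',rel(126,227,.045,c),rel(276,227,.045,c))
u1=load('u1')
for U,V in ((43,53),(354,53),(49,525),(326,525)):
  X=onz(u1,250+(U+.5)/3.0075-.5,50+(V+.5)/3-.5,.045)[:2]-c; print('u1 screw',X@ex*1e3,X@ey*1e3)
print(bot.current_ee_pos(),Rn.from_rotvec(bot.current_tool_rot()).as_matrix()[:,0])
```

```text
hole (0,55) (np.float64(-0.1), np.float64(55.2))
nip L,R (-32,30),(32,30) (np.float64(-31.2), np.float64(29.3)) (np.float64(32.7), np.float64(29.4))
pin tip rel unit (0,55) (np.float64(1.3), np.float64(55.9))
screws (np.float64(-54.9), np.float64(87.0)) (np.float64(55.2), np.float64(87.2))
mark ends y85 (np.float64(-35.0), np.float64(85.2)) (np.float64(34.8), np.float64(85.4))
u1 screw -55.112353961020716 87.54535298851728
u1 screw 55.6004608833684 87.51004311410979
u1 screw -54.766202710225116 -87.2100343836712
u1 screw 55.55293095401339 -87.10617724786658
[ 0.5866251  -0.19644279  0.19018212] [-1.96848518e-01  9.80433911e-01 -8.65833189e-05]
```

Run:
```python
from h import *
c=np.array([.5866,-.1974]);yw=.197;R=down(yw+np.pi/2)
ex=np.array([np.cos(yw),np.sin(yw)]);ey=np.array([-ex[1],ex[0]])
bot.line_to((*c,.122),R,max_speed=.1); bot.hold(.2)
f0=np.array(bot.current_contact_force());m0=np.array(bot.current_ft_torque());print('base',f0,bot.current_ee_pos())
z=.122
while z>.0875:
    z-=.0015; bot.line_to((*c,z),R,max_speed=.03)
    f=np.array(bot.current_contact_force())-f0; m=np.array(bot.current_ft_torque())-m0;p=np.array(bot.current_ee_pos())
    print(round(z*1e3,1),(p*1e3).round(1),'fxyz unit',round(f[:2]@ex,1),round(f[:2]@ey,1),round(f[2],1),'m',m.round(2),round(bot.current_clock(),1))
    if f[2]>12 or np.linalg.norm(f[:2])>15: break
```

```text
base [-0.1323996   0.10340654 -5.56785226] [ 0.58716052 -0.19772321  0.12299566]
120.5 [ 586.5 -197.4  120.5] fxyz unit -0.4 -0.1 -0.3 m [ 0.06 -0.01  0.06] 12.4
119.0 [ 586.5 -197.3  118.8] fxyz unit -0.4 -0.2 -0.6 m [0.02 0.09 0.  ] 12.6
117.5 [ 586.5 -197.3  117.3] fxyz unit -0.4 -0.4 -0.5 m [-0.01  0.02  0.04] 12.9
116.0 [ 586.5 -197.3  115.8] fxyz unit 0.2 -0.1 -0.2 m [0.06 0.03 0.03] 13.1
114.5 [ 586.5 -197.3  114.3] fxyz unit -0.2 0.7 -0.4 m [0.02 0.07 0.05] 13.4
113.0 [ 586.5 -197.3  112.8] fxyz unit 0.6 -0.4 -0.4 m [ 0.08  0.03 -0.01] 13.6
111.5 [ 586.5 -197.3  111.3] fxyz unit 0.8 0.6 -0.8 m [-0.01 -0.    0.01] 13.9
110.0 [ 586.5 -197.3  109.8] fxyz unit 0.7 1.2 -0.5 m [ 0.03 -0.03  0.07] 14.1
108.5 [ 586.5 -197.3  108.3] fxyz unit -0.1 -0.8 -1.0 m [0.02 0.05 0.03] 14.4
107.0 [ 586.5 -197.4  106.8] fxyz unit 0.3 0.6 -0.0 m [0.   0.03 0.05] 14.6
105.5 [ 586.5 -197.3  105.3] fxyz unit 1.2 0.1 -0.3 m [ 0.07  0.02 -0.01] 14.9
104.0 [ 586.5 -197.3  103.8] fxyz unit -0.3 0.4 -0.2 m [0.01 0.08 0.02] 15.1
102.5 [ 586.5 -197.3  102.3] fxyz unit 0.2 -1.0 -0.4 m [ 0.01  0.03 -0.02] 15.4
101.0 [ 586.5 -197.3  100.8] fxyz unit 0.1 -0.3 -1.0 m [-0.02  0.05  0.06] 15.6
99.5 [ 586.5 -197.3   99.3] fxyz unit 0.6 0.3 -0.3 m [0.05 0.04 0.03] 15.9
98.0 [ 586.5 -197.3   97.8] fxyz unit 0.2 -0.5 -0.4 m [-0.01  0.04  0.02] 16.1
96.5 [ 586.5 -197.3   96.3] fxyz unit 0.6 0.0 0.1 m [ 0.04 -0.02  0.03] 16.4
95.0 [ 586.5 -197.4   94.8] fxyz unit -0.6 0.4 0.1 m [ 0.03  0.04 -0.  ] 16.6
93.5 [ 586.5 -197.4   93.3] fxyz unit 1.0 -0.6 -0.4 m [-0.    0.07  0.05] 16.9
92.0 [ 586.5 -197.3   91.8] fxyz unit -0.4 -0.1 -0.2 m [0.04 0.04 0.04] 17.1
90.5 [ 586.5 -197.4   90.3] fxyz unit 1.2 -0.9 -0.7 m [0.03 0.02 0.  ] 17.4
89.0 [ 586.5 -197.4   88.9] fxyz unit -0.2 -0.2 0.0 m [0.03 0.01 0.04] 17.6
87.5 [ 586.9 -197.5   88.2] fxyz unit -0.3 1.6 4.2 m [0.25 0.32 0.08] 17.9
```

It seated at TCP z 88 mm with no resistance on the way down. I'll release, rise and check it, and measure the knob.

Run:
```python
from h import *
R=down(.197+np.pi/2)
bot.set_gripper(.6); bot.hold(.2); print(bot.current_contact_force(),bot.current_ee_pos())
bot.line_to((.5866,-.1974,.17),R,max_speed=.12)
bot.goto((.545,-.23,.25),R); bot.hold(.15)
g=snap('wrist','r1'); snap('top','tr1'); print(bot.current_clock())
cv2.imwrite('pics/r1c.png',cv2.resize(g['pixels'][20:320,160:560-0][:, :400],(800,600),interpolation=cv2.INTER_CUBIC))
```

```text
[-0.25610881  0.73382537 -0.6422972 ] [ 0.58657502 -0.19738314  0.08746174]
20.3417
```

View pics/r1c.png

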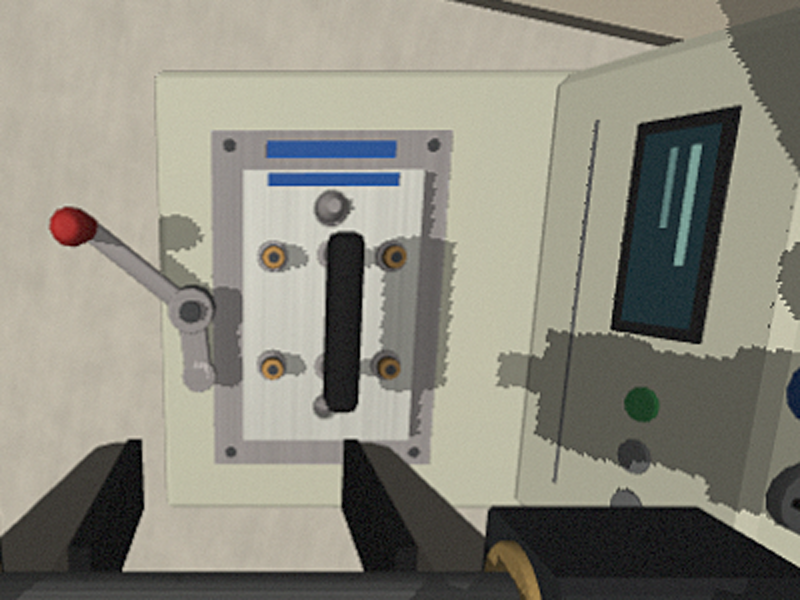

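The carrier lies flat, with the round pin (332,207) and the diamond pin (324,406) both through its holes and the blue strips parallel. The knob is at (73,226). I'll check the numbers and swing the lever.

```bash
cat >> h.py <<'E'
C=np.array([.5866,-.1973]);YW=.197
EX=np.array([np.cos(YW),np.sin(YW)]);EY=np.array([-EX[1],EX[0]])
PIV=C-.076*EX
def knob(j,z):
    th=3.93-j+YW; p=PIV+.070*np.array([np.cos(th),np.sin(th)]); return (*p,z),down(th-np.pi)
E
python3 - <<'E'
from h import *
g=load('r1'); f=lambda U,V:(160+(U+.5)/2-.5,20+(V+.5)/2-.5)
for n,U,V,z in [('nip',274,258,.071),('nip',396,258,.071),('nip',272,369,.071),('nip',388,369,.071),('strip L',268,180,.055),('strip R',399,180,.055)]:
    X=onz(g,*f(U,V),z)[:2]-C; print(n,(X@EX*1e3).round(1),(X@EY*1e3).round(1))
X=onz(g,*f(73,226),.095)[:2]-PIV; j0=3.93+YW-np.arctan2(X[1],X[0]); print('knob r',np.linalg.norm(X),'joint',j0)
j0=min(j0,1.6)
p,R=knob(j0,.16)
bot.set_gripper(.65)
bot.goto(p,R); bot.hold(.15); f0=np.array(bot.current_contact_force())
p,_=knob(j0,.078); bot.line_to(p,R,max_speed=.1); print('down',np.array(bot.current_contact_force())-f0,bot.current_ee_pos())
bot.set_gripper(0.0,5); print('grip',bot.current_opening()*92,bot.current_grip_force(),np.array(bot.current_contact_force())-f0,bot.current_clock())
E
```

```text
nip -31.3 28.4
nip 32.6 28.4
nip -31.7 -31.1
nip 31.6 -31.0
strip L -34.3 68.6
strip R 35.6 68.6
knob r 0.06953042173837853 joint 1.47793364893672
down [-1.49209891 -0.03694052  0.23055427] [ 0.45088305 -0.17943978  0.07863755]
grip 18.626180512759646 4.999992311059032 [-0.50526257 -0.40704926 -0.47875642] 24.3583
```

Run:
```python
from h import *
f0=np.array(bot.current_contact_force());j=1.478
while j>-.03:
    j-=.12 if j>.2 else .03
    p,R=knob(j,.078); bot.line_to(p,R,max_speed=.1)
    f=np.array(bot.current_contact_force())-f0; q=np.array(bot.current_ee_pos())[:2]-PIV
    print(round(j,2),'act',round(3.93+YW-np.arctan2(q[1],q[0])%(2*np.pi),3),f.round(1),round(bot.current_opening()*92,1),round(bot.current_clock(),1))
    if np.linalg.norm(f)>20: break
bot.set_gripper(.65); bot.hold(.1)
q=np.array(bot.current_ee_pos()); bot.line_to((q[0],q[1],.17),max_speed=.12)
bot.goto((.5,-.2,.27),down(YW+np.pi/2)); bot.hold(.15)
g=snap('wrist','e1'); print(bot.current_clock(),bot.current_contact_force())
cv2.imwrite('pics/e1c.png',cv2.resize(g['pixels'][20:320,160:],(800,600),interpolation=cv2.INTER_CUBIC))
```

```text
1.36 act 1.355 [0.7 0.3 0.1] 18.7 24.6
1.24 act 1.239 [ 0.3 -0.5 -0.2] 18.4 24.9
1.12 act 1.12 [ 1.7 -0.6 -0.6] 18.4 25.2
1.0 act 1.001 [ 3.4  0.  -0.5] 18.8 25.4
0.88 act 0.882 [ 4.9  0.1 -1. ] 18.6 25.7
0.76 act 0.762 [ 5.6  0.2 -0.8] 18.9 26.0
0.64 act 0.643 [5.4 1.7 0.7] 18.4 26.2
0.52 act 0.524 [4.5 3.  1.6] 18.2 26.5
0.4 act 0.406 [4.5 2.1 0.9] 18.5 26.8
0.28 act 0.286 [ 4.1  3.3 -0.1] 18.7 27.0
0.16 act 0.166 [3.9 4.1 1.1] 18.7 27.3
0.13 act 0.137 [2.8 3.9 1.4] 18.7 27.5
0.1 act 0.105 [4.2 4.4 0. ] 18.6 27.8
0.07 act 0.075 [4.  4.  0.4] 18.8 28.0
0.04 act 0.046 [3.9 4.2 0.8] 18.7 28.3
0.01 act 0.02 [1.5 5.6 1.7] 18.6 28.5
-0.02 act 0.018 [-3.4  8.4  4.8] 18.8 28.8
-0.05 act 0.006 [-6.2  9.4  6.9] 20.2 29.0
31.6083 [ 0.2488897  -0.24944235  0.11061796]
```

View pics/e1c.png

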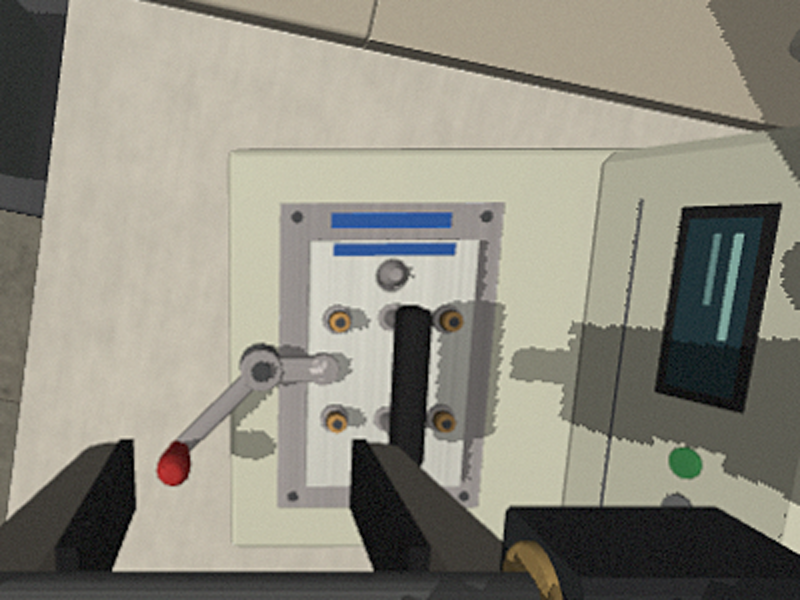

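The lever's toe (325,367) lies along the unit's +x over the carrier's edge, the knob is front right at (173,465), the carrier is flat on both pins, and the arm is clear.

```bash
python3 -c "
from workcell import bot
print(bot.job_done())"
```

```text
the job is handed in; nothing more can be done
None
```

The carrier sits flat on both pins with its blue end at the blue mark, the lock lever is swung to its stop with its toe over the carrier's edge, and I handed the job in after about 32 s of robot time; no verdict came back.

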